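Lock the caged load lamp into the bench tester

TASK

Pick up the caged lamp by its top bar, let its two side pins down through the slots of the round socket on the steel tester box, feeling gently for where the slots are, then press lightly and turn it clockwise until its pins have cammed all the way round to the stop. Never force it, leave the other things on the bench where they are, and let go of the lamp locked down and upright in the socket.

Things in the scene. Friction and masses are not known exactly. Their poses are not given: they have to be found in the camera images.
- lamp: Small caged lamp, about 220 g, standing loose. Origin: centre of its foot's underside, z up. Foot: metal barrel 38 mm across, 23.5 mm high, lower edge chamfered 3 mm. Above it a white flange 68 mm across (23.5 to 29.5 mm high), a glass bulb (top at 67 mm) and two posts carrying a top bar. Looks the same after a half turn.
- lamp_pins (a point): On the lamp's axis at the height of its two bayonet pins, 10 mm above the lamp's origin. The round steel pins, 6 mm thick, stick out along the lamp's +x and -x; their tips are 25.5 mm from the axis.
- lamp_bar (a point): Centre of the lamp's top bar, the place to grip, 90 mm above the lamp's origin. The bar is 66 mm long along the lamp's x (the line of the pins), 14 mm thick along y and 16 mm high (82 to 98 mm).
- tester: Fixed steel box 150 x 150 mm, 60 mm high, origin at the centre of its underside. It carries the round bayonet socket, and an outlet and a switch that are only for show.
- socket (a point): Centre of the black bayonet socket, level with its rim, 28 mm above the box top; axes parallel to the box. Outside 72 mm, bore inside the lips 41 mm. Two facing pin slots lie roughly along its x, but the slotted ring is fixed at an unknown angle up to 0.4 rad either way; pins enter within about 0.07 rad of it. Off the slots the pins rest on the rim, lamp origin 7 mm below it.
- socket_plate (a point): Centre of the sprung contact plate down in the socket, 17 mm below the rim. In its slots the lamp drops freely until its foot meets the plate; pressing it takes 4 N at first, then 1.6 N per mm, to 23.5 mm below the rim where it bottoms. With the lamp origin 19 mm or more below the rim the pins are under the lips; 20.5 mm is a good depth to start the turn.
- socket_ramps (a point): On the socket's axis at the ramps' lowest part, 9.5 mm below the rim. Turned clockwise from above (yaw falling), the ramps draw the lamp from 19 to 22.5 mm below the rim between about 0.3 and 1.0 rad from the slots, then run level to a hard stop at about 1.15 rad; friction holds it there. Turning takes up to 0.3 Nm, more means the stop; over about 0.8 Nm or 25 N of push is forcing it.
- reel: Bystander: reel of solder wire standing on end, 54 mm across, 50 mm high; origin under its centre.
- tape: Bystander: roll of paper tape lying flat, 56 mm across, 20 mm high; origin under its centre.
- driver: Bystander: screwdriver lying on the bench along its x; origin under its middle.
- tweezers: Bystander: steel tweezers lying flat, 130 mm long along their x, 4 mm high; origin under the middle.
- flux: Bystander: small blue bottle, 40 mm across, 85 mm high; origin under its centre.
- partsbox: Bystander: open divided parts box 120 x 90 x 30 mm; origin under its centre.
- tin: Bystander: small metal tin, 48 mm across, 30 mm high; origin under its centre.
There are look-alikes about, which are no part of the job. What is shaped like the lamp but pink is not meant.

How it is judged (in metres and radians):
On the way, in this order (a step that is already met when the one before it is completed fails the run):
1. the lamp is lifted clear of the bench (height (world z) of lamp above 0.05 m), for 0.2 s.
2. the pins are down through the slots (horizontal distance between lamp and socket below 0.005 m and z of lamp in the frame of socket below -0.0155 m), for 0.1 s.
At the end, for the whole second after the job is handed in: The lamp stands in the socket, within 4 mm of its axis and 0.06 rad of upright, its origin held more than 21.5 mm below the rim by the ramps (22.5 mm when fully turned), at rest and released (horizontal distance between lamp and socket below 0.004 m and z of lamp in the frame of socket below -0.0215 m and angle between lamp's own z axis and vertical below 0.06 rad and linear speed of lamp below 0.01 m/s); the robot touches nothing.
It fails at once if the lamp is forced against the tester or its socket (more than 80 N in all) (contact force between lamp and tester above 80 N).
It fails at once if another thing on the bench is pushed more than 20 mm from its place (distance of any of reel, tape, driver, tweezers, flux, partsbox, tin from where it was at the start of the episode above 0.02 m).
It also fails if it takes over 72 s, if anything falls off the work surface, if the arm or the gripper's body presses on something with over 40 N, if the wrist force passes 120 N, or if a joint passes its speed limit or range.

ROBOT

A 6-joint arm with a two-finger parallel gripper is mounted at the origin on the work surface. World frame = base frame: x ahead of the robot, y to its left, z up, the work surface at z = 0. Lengths are in m, angles in degrees, forces in N, time in s.
With the tool pointing down it reaches from about 0.25 to 0.725 m from the base axis. Payload 9.7 kg.
Tool frame: the origin (TCP) lies at the very end of the fingers, on their centre line; the grasp point (between the pads) lies 19 mm behind it (bot.hold_point_z is the distance from the TCP to the grasp point, in m); z points along the fingers, y is the line along which they close (so a half turn about z gives the same grasp; the last joint's range is limited). The gripper opens to 85 mm and grips with 20 to 120 N. Pads are 22 mm wide; open, the fingers measure 114 mm over their backs; the gripper's body (76 mm by 85 mm) begins 54 mm behind the grasp point. The pads swing forward as they close: fully open they stand 13 mm farther back than shut.
Start: joints at [-74.771, 4.979, 10.078, 95.1, 0, 90], TCP at [0.144, -0.531, 0.231] pointing down, gripper open.
Joint ranges: [-179.16, 179.16], [-48.56, 103.87], [-65.8, 70.77], [-126.05, 130.52], [-82.76, 87.17], [-180, 180]. Speed limits (degrees/s): [127.2, 127.2, 147.25, 180, 180, 180].

INTERFACE

Orientations are given as [roll, pitch, yaw] about the fixed x, y, z axes, in that order (R = Rz(yaw) Ry(pitch) Rx(roll)).
In Python, from workcell import bot gives the robot as it stands.
- The arm moves only by the tool play_rows, never from a script. Its argument "targets" is a list of rows, each an object with "grip": the closure in counts, from 0 (fully open) to 255 (shut); "linear": the shift along the world's x, y, z in cm, a list of three; "delta_rot": the turn, a rotation vector about the world's x, y, z in rad, a list of three. A call has 1 to 10 rows; each row is the pose to reach, as a shift and turn from the pose commanded when the call began; what a row does not reach only later rows make up. A row lasts 1/10 s, in which the tool goes at most 50 mm and 8.59 degrees, less where a joint would pass 70% of its speed; a pose out of reach is approached as far as the arm can. A call with a gripper value outside its range is refused whole. The fingers move at their own pace and stop on an object; "force" is the grip in N (left out, the last holds). Time passes only in rows, so rows that repeat a pose let the fingers close. It gives the time, the measured TCP pose, the force, the opening and the grip force at its end, in the units of the state.
- bot.get_obs(): the state, without advancing time (a new reading comes with each control period).
- bot.camera(name): name is "scene" or "side" or "wrist"; returns a dict with "color" (384x512x3 uint8, red, green, blue), "range_z" (384x512 float32, m along the optical axis (not along the pixel's ray), 0 where there is no reading), "fov_y" (degrees; the focal length in pixels is half the picture's height over the tangent of half this angle, whatever the lens; pixels are square), "cx", "cy" (the principal point, pixels), "world_to_cam" (4x4, takes a point from world to camera coordinates). Camera axes: x right, y up, looking along -z (the intrinsics and any distortion apply to the point x, -y, -z); pixel columns grow to the right and rows downward; lengths in m; the calibration is good to about 2 mm. A picture is of the moment at which its call begins.
- bot.job_done(): hands the job in; it is judged then, once.
Trained networks look in a picture, given as the dict that the camera call returned (one of the last four; its "shot" number tells which), for a name from the list of things; names that differ only in an ending like _2 or _b are one class to them, and where a whole thing is asked for, a point or a joint stands for the part that bears it (a point fixed in the world has none). Each returns a list of dicts, best first, with "conf" (0 to 1); they miss things now and then, are a little off and sometimes report something else, mostly with a low value. They report only what shows in the picture. A call takes as long as a camera call. They do not tell look-alikes from the thing itself.
- bot.search_frame(picture, target): "box" ([left, top, right, bottom] in pixels, round what is visible of it).
- bot.trace(picture, target): "pixels" (384x512 bool, what is visible of it) and "box" ([left, top, right, bottom] in pixels, round what is visible of it).
- bot.pinpoint(picture, target): "pixel" ([column, row] in pixels: a listed point, or the origin of a listed thing).
The state is a dict: "time": time; "q": joint angles; "qd": joint speeds; "joint_efforts": joint torques, N m; "ee_pos": TCP position; "tcp_rot": TCP orientation; "wrist_force": force on the tool from outside, world axes, zero at the start; "torque": the same for the moment, N m; "opening": finger opening in m; "grasp_force": force on a finger pad.
Only numpy, scipy, OpenCV 4.12 (cv2) and the standard library are available. Lean on these libraries where they do the work, as an engineer would, in place of code of your own. Each camera call takes 0.05 s, during which the arm holds its last target. There are 200 camera calls.

## Working session

There is one attempt and no reset: what is moved stays moved. The work goes in short steps, Python scripts to look and compute and a tool call to move; the robot and the scene stay as the last step left them, time stands still between calls to the robot, and variables do not carry over. Pictures are saved under pics/ and viewed, at most 10 in all, crops included, and the job is handed in when it is done.

Besides the shell and the picture viewer there is one more tool, called after "Call:" by a JSON object that holds its "fn" and its "kwargs", one argument or row to a line. play_rows: Moves the arm, as the interface text tells. Its arguments: {"type":"object","properties":{"targets":{"type":"array","items":{"type":"object","properties":{"grip":{"type":"number"},"linear":{"type":"array","items":{"type":"number"}},"delta_rot":{"type":"array","items":{"type":"number"}}}}},"force":{"type":"number"}},"required":["targets"]}

```bash
mkdir -p pics
cat > h.py <<'E'
import numpy as np, cv2
from workcell import bot
def world(p,c,r,z=None):
    """pixel -> world; with z: ray meets height z, else uses range"""
    H=p["color"].shape[0]; f=H/2/np.tan(np.radians(p["fov_y"])/2)
    d=np.array([(c-p["cx"])/f,-(r-p["cy"])/f,-1.0])
    T=np.linalg.inv(p["world_to_cam"]); o=T[:3,3]; w=T[:3,:3]@d
    s=(z-o[2])/w[2] if z is not None else p["range_z"][int(round(r)),int(round(c))]
    return o+w*s
def save(p,n,box=None,k=1):
    im=p["color"][:,:,::-1]
    if box: im=im[box[1]:box[3],box[0]:box[2]]
    cv2.imwrite("pics/"+n,cv2.resize(im,None,fx=k,fy=k,interpolation=cv2.INTER_CUBIC))
E
python3 - <<'E'
from h import *
np.set_printoptions(precision=4,suppress=True)
ps={n:bot.camera(n) for n in("scene","side")}
print({k:(v.shape if hasattr(v,'shape') and v.size>20 else v) for k,v in ps["scene"].items()})
cv2.imwrite("pics/a.png",cv2.resize(np.vstack([ps[n]["color"] for n in ps])[:,:,::-1],None,fx=.78,fy=.78))
for n,p in ps.items():
    for t,z in(("lamp",0),("lamp_bar",.09),("lamp_pins",.01),("socket",.088),("tester",0),("reel",0),("flux",0),("tin",0),("tape",0),("partsbox",0),("driver",0),("tweezers",0)):
        for d in bot.pinpoint(p,t)[:3]: print(n,t,d["conf"],np.array(d["pixel"]),world(p,*d["pixel"],z)[:2])
print(bot.get_obs())
E
```

```text
{'color': (384, 512, 3), 'range_z': (384, 512), 'fov_y': 45.23843300142062, 'cx': 244.80886114689432, 'cy': 189.56669278920754, 'world_to_cam': array([[ 0.7508,  0.6605,  0.0096, -0.3845],
       [-0.5647,  0.6342,  0.528 ,  0.2848],
       [ 0.3426, -0.4019,  0.8492, -1.4157],
       [ 0.    ,  0.    ,  0.    ,  1.    ]]), 'shot': 1}
scene lamp 0.96 [262.7 165. ] [0.4927 0.0978]
scene lamp 0.96 [310.2 159.5] [0.5804 0.2013]
scene lamp 0.84 [229. 138.] [0.3583 0.1056]
scene lamp_bar 0.95 [266.4 144.2] [0.4946 0.1046]
scene lamp_bar 0.72 [283.1 114.5] [0.4632 0.2137]
scene lamp_bar 0.72 [226.8 119. ] [0.3587 0.0988]
scene lamp_pins 0.88 [306.6 158.4] [0.5739 0.191 ]
scene lamp_pins 0.65 [279.8 131.3] [0.4571 0.2163]
scene lamp_pins 0.56 [229.4 140.6] [0.3709 0.0937]
scene socket 0.96 [204.3 220. ] [ 0.5286 -0.1655]
scene tester 0.85 [199.6 240. ] [ 0.5225 -0.1844]
scene reel 0.76 [324.4 130.8] [0.549  0.3119]
scene reel 0.36 [262.2 165.2] [0.4921 0.0963]
scene flux 0.77 [296.  285.6] [ 0.7787 -0.1177]
scene flux 0.21 [261.  165.2] [0.4896 0.0941]
scene flux 0.17 [207.7 220.7] [ 0.4996
[... 1092 characters left out ...]
] [0.7419 0.3181]
side partsbox 0.53 [244. 229.] [0.5307 0.0245]
side driver 0.57 [162.7 222. ] [0.7301 0.1067]
side tweezers 0.7 [280.3 182.1] [ 0.527  -0.1798]
side tweezers 0.68 [313.3 239.6] [ 0.3606 -0.0293]
{'time': 1.3, 'q': array([-74.7707,   4.9798,  10.0779,  95.1002,  -0.0001,  89.9985]), 'qd': array([-0.0375, -0.0222,  0.0423, -0.083 ,  0.0326, -0.0624]), 'joint_efforts': array([  0.0003, -52.0099,  46.4865,   0.0015,  -0.    ,   0.    ]), 'ee_pos': array([ 0.1445, -0.5307,  0.2313]), 'tcp_rot': array([-179.998 ,    0.0001,   15.2308]), 'wrist_force': array([0.3652, 0.4562, 0.6292]), 'torque': array([ 0.005 ,  0.0426, -0.0048]), 'grasp_force': 0.0, 'opening': 0.08544355429076228}
```

View pics/a.png

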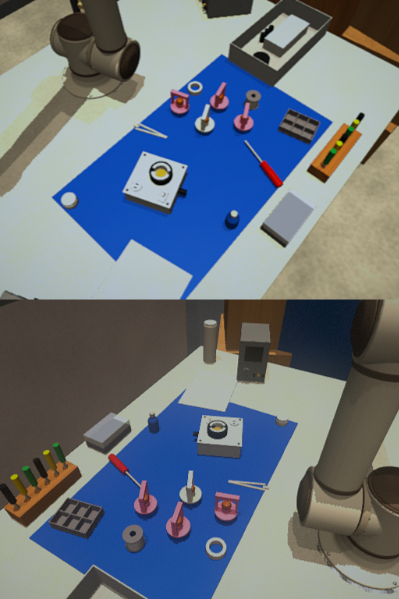

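The picture shows four lamp shapes in the scene camera: a white one at about (262,160), and pink ones at (229,130), (281,125) and (311,155). By its colour, the white one at world (0.49, 0.10) is the lamp. Next I check it in a crop and measure the bar and the socket.

```bash
cat >> h.py <<'E'
def cloud(p):
    H,W=p["range_z"].shape; f=H/2/np.tan(np.radians(p["fov_y"])/2)
    v,u=np.mgrid[:H,:W]; s=p["range_z"]
    P=np.stack([(u-p["cx"])/f*s,-(v-p["cy"])/f*s,-s,np.ones_like(s)],-1)
    return (P@np.linalg.inv(p["world_to_cam"]).T)[...,:3]
E
python3 - <<'E'
from h import *
np.set_printoptions(precision=4,suppress=True)
ps={n:bot.camera(n) for n in("scene","side")}
for n,p in ps.items():
    C=cloud(p); 
    def sel(c,r,z0,z1): return C[(np.hypot(C[...,0]-c[0],C[...,1]-c[1])<r)&(C[...,2]>z0)&(C[...,2]<z1)&(p["range_z"]>0)]
    B=sel((.49,.1),.05,.078,.105)
    if len(B)>5:
        r=cv2.minAreaRect((B[:,:2]*1000).astype(np.float32)); u,s,vt=np.linalg.svd(B[:,:2]-B[:,:2].mean(0),full_matrices=False)
        print(n,"bar",len(B),r,np.degrees(np.arctan2(vt[0,1],vt[0,0]))%180,B[:,2].max())
    S=sel((.525,-.165),.055,.08,.1); print("rim",len(S),S[:,2].mean() if len(S) else 0,cv2.minEnclosingCircle((S[:,:2]*1000).astype(np.float32)))
    T=sel((.525,-.175),.11,.05,.068); print("box",len(T),T[:,2].mean(),cv2.minAreaRect((T[:,:2]*1000).astype(np.float32)))
a,b=ps["scene"]["color"],ps["side"]["color"]
c=[cv2.resize(i,(390,300),interpolation=cv2.INTER_CUBIC) for i in(a[105:185,210:314],b[215:295,190:294],a[185:265,150:254],b[135:215,230:334])]
cv2.imwrite("pics/b.png",np.vstack([np.hstack(c[:2]),np.hstack(c[2:])])[:,:,::-1])
E
```

```text
scene bar 142 ((489.82769775390625, 95.80854034423828), (14.427261352539062, 67.32701110839844), 26.18606185913086) 114.77673430582058 0.10412564586370665
rim 472 0.08803796280113492 ((529.6626586914062, -161.97604370117188), 36.73191833496094)
box 2995 0.06172186834933223 ((523.6458129882812, -181.88449096679688), (154.7545166015625, 155.8598175048828), 21.36672592163086)
side bar 181 ((487.12969970703125, 99.49073791503906), (13.995640754699707, 65.0531234741211), 25.291339874267578) 114.77715992889506 0.10020192316866161
rim 299 0.0855841981310998 ((526.4969482421875, -160.26097106933594), 37.808448791503906)
box 1616 0.05938304224161357 ((523.1239624023438, -181.16567993164062), (153.9247283935547, 161.06468200683594), 21.3133487701416)
```

View pics/b.png

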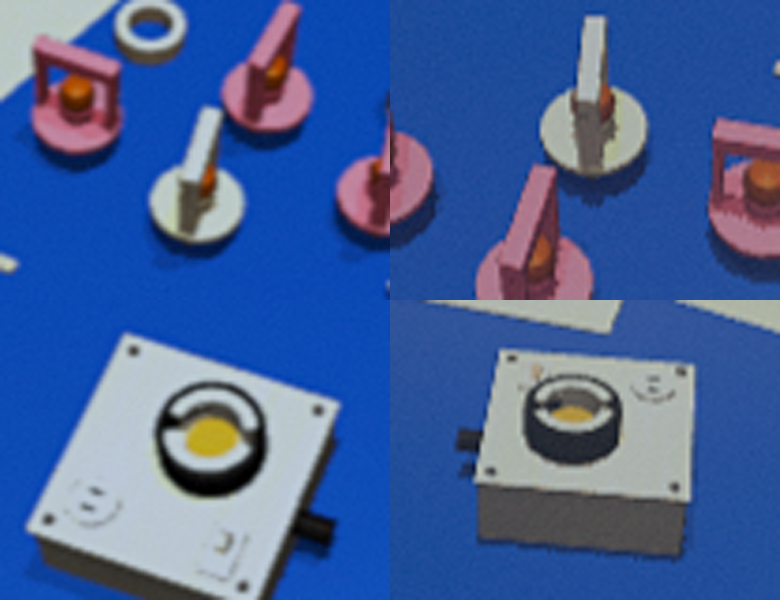

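The crop confirms it. The white caged lamp is at scene (262,160), its bar lies about 115° in world, and the slots show as dark gaps left and right in the socket, roughly 40° in world. I move over the socket to see it from near.

Call:
{"fn": "play_rows", "kwargs": {
  "targets": [
    {"grip": 0,"linear": [4,4,1],"delta_rot": [0,0,0.1]},
    {"grip": 0,"linear": [8,7.5,3],"delta_rot": [0,0,0.2]},
    {"grip": 0,"linear": [12,11.5,4],"delta_rot": [0,0,0.3]},
    {"grip": 0,"linear": [16,15,4],"delta_rot": [0,0,0.4]},
    {"grip": 0,"linear": [19.5,18.5,4],"delta_rot": [0,0,0.4]},
    {"grip": 0,"linear": [23,22,4],"delta_rot": [0,0,0.4]},
    {"grip": 0,"linear": [26,25.5,4],"delta_rot": [0,0,0.4]},
    {"grip": 0,"linear": [28,29,4],"delta_rot": [0,0,0.4]},
    {"grip": 0,"linear": [30,32,4],"delta_rot": [0,0,0.4]},
    {"grip": 0,"linear": [31,34,4],"delta_rot": [0,0,0.4]}
  ]
}}

```text
time: 2.4
ee_pos: [0.456, -0.1879, 0.2711]
tcp_rot: [-180.0, -0.0, 38.3]
wrist_force: [-0.9, -0.4, -0.6]
opening: 0.0857
grasp_force: 0.0
```

Run:
```python
from h import *
np.set_printoptions(precision=4,suppress=True)
o=bot.get_obs(); print(o["time"],o["q"],o["ee_pos"],o["tcp_rot"])
p=bot.camera("wrist"); save(p,"w1.png")
for t,z in(("socket",.088),("socket_plate",.071),("tester",0)):
    for d in bot.pinpoint(p,t)[:2]: print(t,d["conf"],np.array(d["pixel"]),world(p,*d["pixel"],z))
T=np.linalg.inv(p["world_to_cam"]);print(T)
```

```text
2.4 [-22.4123  -1.7342   7.6864  99.4207   0.0285 119.2922] [ 0.456  -0.1879  0.2711] [-179.9859   -0.0248   38.2955]
socket 0.94 [283.4  88.4] [ 0.5312 -0.1603  0.088 ]
socket_plate 0.91 [282.9  90.9] [ 0.5301 -0.1622  0.071 ]
tester 0.68 [287.3 105.2] [ 0.5247 -0.1804  0.    ]
tester 0.49 [280.9  87.5] [ 0.5353 -0.1619  0.    ]
[[ 0.6203  0.7529  0.22    0.5123]
 [-0.7844  0.5958  0.1725 -0.1435]
 [-0.0012 -0.2795  0.9601  0.4135]
 [ 0.      0.      0.      1.    ]]
```

View pics/w1.png

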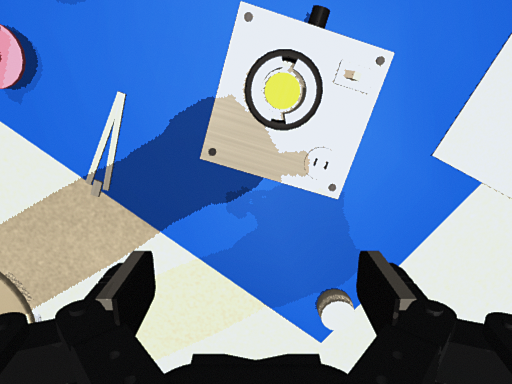

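The wrist view shows the socket at (283,89), with slot notches in the light lip ring at about (291,63) and (278,119). I measure the centre and the angle.

```bash
cat > sock.py <<'E'
from h import *
np.set_printoptions(precision=4,suppress=True)
p=bot.camera("wrist"); C=cloud(p)
m=(np.abs(C[...,2]-.088)<.006)&(np.hypot(C[...,0]-.529,C[...,1]+.162)<.05)
S=C[m]; r=cv2.minEnclosingCircle((S[:,:2]*1000).astype(np.float32)); print(len(S),np.median(S[:,2]),r)
c,_=r; c=np.array(c)/1000
# unwrap rim-level image between r=20.5 and 28 mm
w2c=p["world_to_cam"]; f=192/np.tan(np.radians(p["fov_y"])/2)
g=cv2.cvtColor(p["color"],cv2.COLOR_RGB2GRAY).astype(np.float32)
a=np.radians(np.arange(0,360,2)); prof=[]
for rr in np.arange(.0215,.0255,.001):
    W=np.stack([c[0]+rr*np.cos(a),c[1]+rr*np.sin(a),0*a+.088,0*a+1])
    k=w2c@W; u=p["cx"]+f*k[0]/-k[2]; v=p["cy"]+f*k[1]/k[2]
    prof.append(cv2.remap(g,u.astype(np.float32)[None],v.astype(np.float32)[None],1)[0])
pr=np.mean(prof,0); fo=pr[:90]+pr[90:]
print("folded",[(2*i,int(fo[i])) for i in range(0,90,2)])
w=np.clip(np.percentile(fo,70)*.75-fo,0,None); z=np.sum(w*np.exp(4j*np.radians(np.arange(90))*1))
print("slot deg",np.degrees(np.angle(z))/2%180, pr[::2].astype(int))
E
python3 sock.py
```

```text
3212 0.08765949152486019 ((529.7520751953125, -161.4087371826172), 35.951263427734375)
folded [(0, 473), (4, 473), (8, 471), (12, 477), (16, 406), (20, 377), (24, 459), (28, 471), (32, 447), (36, 425), (40, 320), (44, 482), (48, 476), (52, 474), (56, 475), (60, 474), (64, 475), (68, 475), (72, 473), (76, 474), (80, 472), (84, 473), (88, 475), (92, 474), (96, 473), (100, 474), (104, 474), (108, 473), (112, 474), (116, 474), (120, 475), (124, 474), (128, 472), (132, 472), (136, 474), (140, 474), (144, 473), (148, 474), (152, 474), (156, 473), (160, 474), (164, 472), (168, 472), (172, 473), (176, 473)]
slot deg 40.0 [237 237 236 241 170 140 223 233 217 239 239 237 237 237 237 237 237 237
 236 236 234 235 237 236 236 236 235 235 235 235 235 235 236 235 236 235
 235 236 235 235 236 235 235 235 236 236 236 235 236 236 236 236 238 230
 185  81 245 239 237 238 237 238 238 237 238 237 238 238 237 236 238 238
 238 238 238 239 238 236 236 238 238 237 238 238 238 238 236 237 237 237]
```

Call:
{"fn": "play_rows", "kwargs": {
  "targets": [
    {"grip": 0,"linear": [1,-1,-3],"delta_rot": [0,0,0]},
    {"grip": 0,"linear": [1.8,-1.8,-6],"delta_rot": [0,0,0]},
    {"grip": 0,"linear": [1.8,-1.8,-9],"delta_rot": [0,0,0]},
    {"grip": 0,"linear": [1.8,-1.8,-9],"delta_rot": [0,0,0]},
    {"grip": 0,"linear": [1.8,-1.8,-9],"delta_rot": [0,0,0]}
  ]
}}

```text
time: 3.15
ee_pos: [0.4718, -0.2094, 0.182]
tcp_rot: [-180.0, 0.0, 38.1]
wrist_force: [-0.3, -0.3, 0.9]
opening: 0.0854
grasp_force: 0.0
```

```bash
sed -i 's/^print("folded.*$//' sock.py
cat >> sock.py <<'E'
R=np.mgrid[-40:41:.25,-40:41:.25]/1000   # rectified top view at rim height, x right, y up
X,Y=c[0]+R[1],c[1]-R[0]
k=np.einsum('ij,jrc->irc',w2c,np.stack([X,Y,0*X+.088,0*X+1]))
im=cv2.remap(p["color"],(p["cx"]+f*k[0]/-k[2]).astype(np.float32),(p["cy"]+f*k[1]/k[2]).astype(np.float32),1)
cv2.imwrite("pics/rect.png",cv2.resize(im[:,:,::-1],(600,600)))
print(bot.get_obs()["ee_pos"],[ (d["conf"],world(p,*d["pixel"],.088)) for d in bot.pinpoint(p,"socket")])
E
python3 sock.py
```

```text
6078 0.08764008254203678 ((529.8612060546875, -161.49124145507812), 35.96145248413086)
slot deg 18.0 [242 242 242 243 191 218 230 218 229 215 224 244 242 242 242 242 242 242
 242 242 242 242 242 243 243 243 243 243 243 243 243 243 243 243 242 243
 243 216 213 204 214 206 217 207 210 212 209 212 201 176 156 165 199 198
 198 199 211 204 222 244 243 243 243 243 243 243 243 243 243 243 243 243
 243 243 243 243 243 243 243 243 242 242 243 243 242 243 242 242 242 242]
[ 0.4724 -0.2094  0.183 ] [(0.65, array([ 0.5297, -0.1598,  0.088 ]))]
```

View pics/rect.png

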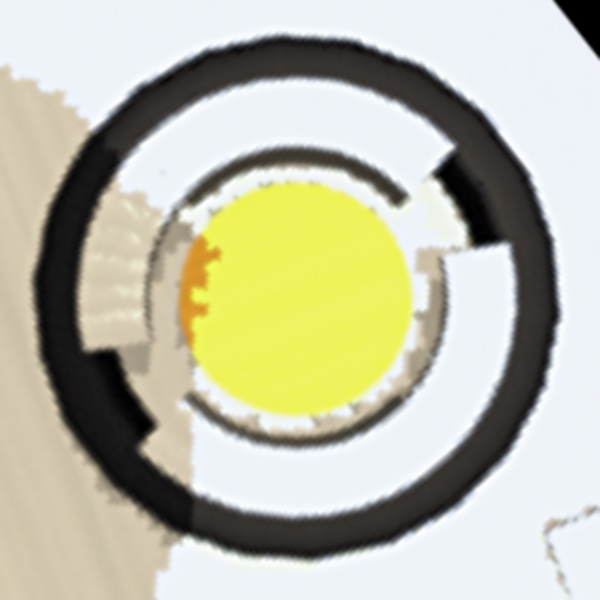

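The rectified view shows the notches centred at about (485,195) and (110,400), both giving a slot direction of 28.5° about the centre (0.5298, -0.1614). Now I look at the lamp from near.

Call:
{"fn": "play_rows", "kwargs": {
  "targets": [
    {"grip": 0,"linear": [0,0,4],"delta_rot": [0,0,0.14]},
    {"grip": 0,"linear": [1,3,7],"delta_rot": [0,0,0.28]},
    {"grip": 0,"linear": [2,7,8],"delta_rot": [0,0,0.42]},
    {"grip": 0,"linear": [3,11,8],"delta_rot": [0,0,0.56]},
    {"grip": 0,"linear": [4,15,8],"delta_rot": [0,0,0.7]},
    {"grip": 0,"linear": [5,19,8],"delta_rot": [0,0,0.84]},
    {"grip": 0,"linear": [5.3,22,8],"delta_rot": [0,0,0.98]},
    {"grip": 0,"linear": [5.3,22.4,8],"delta_rot": [0,0,1.12]},
    {"grip": 0,"linear": [5.3,22.4,8],"delta_rot": [0,0,1.25]},
    {"grip": 0,"linear": [5.3,22.4,8],"delta_rot": [0,0,1.34]}
  ]
}}

```text
time: 4.25
ee_pos: [0.5258, 0.0158, 0.2634]
tcp_rot: [179.8, 0.1, 115.3]
wrist_force: [-0.4, 0.2, -0.2]
opening: 0.0856
grasp_force: 0.0
```

```bash
cat > lamp.py <<'E'
from h import *
np.set_printoptions(precision=4,suppress=True)
p=bot.camera("wrist"); C=cloud(p); o=bot.get_obs(); print(o["ee_pos"],o["tcp_rot"],o["q"])
D=np.hypot(C[...,0]-.4885,C[...,1]-.0975)
for z0,z1 in((.088,.108),(.022,.036)):
    S=C[(C[...,2]>z0)&(C[...,2]<z1)&(D<.045)]; 
    if len(S)<9: print("none");continue
    q=(S[:,:2]*1000).astype(np.float32); print(len(S),np.median(S[:,2]),cv2.minAreaRect(q),cv2.minEnclosingCircle(q))
for d in bot.pinpoint(p,"lamp_bar"): print(d["conf"],d["pixel"],world(p,*d["pixel"],.098))
save(p,"w_lamp.png")
E
python3 lamp.py
```

```text
[0.5258 0.0156 0.2633] [179.8538   0.0696 115.4881] [ 1.7004  2.3428 10.8959 98.3912 -0.0047 66.2122]
1368 0.09761082488823414 ((489.86773681640625, 97.6280517578125), (13.93092155456543, 65.91195678710938), 25.06466293334961) ((489.7396240234375, 97.56491088867188), 33.19480514526367)
2116 0.02922124501731635 ((489.3233642578125, 97.19100952148438), (66.88189697265625, 63.99678421020508), 25.64365577697754) ((489.48590087890625, 97.70004272460938), 33.92103576660156)
0.71 [411.9, 13.5] [0.5843 0.1911 0.098 ]
0.69 [256.4, 71.1] [0.4893 0.0974 0.098 ]
0.65 [131.6, 2.3] [0.3766 0.1016 0.098 ]
```

View pics/w_lamp.png

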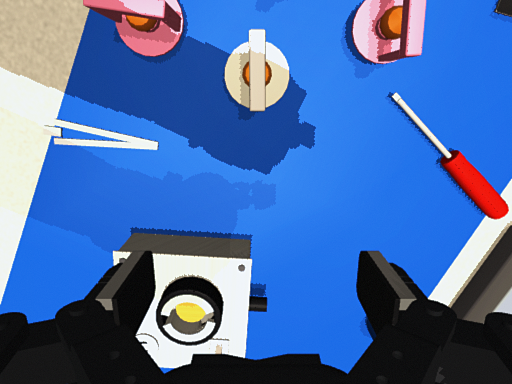

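The wrist view shows the white lamp at (257,70), bar at (0.4898, 0.0976) with direction 115°, bar top at 97.6 mm as it should be. Three measurements agree. Moving over it and down to TCP z 0.071.

Call:
{"fn": "play_rows", "kwargs": {
  "targets": [
    {"grip": 0,"linear": [-1.5,3.5,0],"delta_rot": [0,0,0]},
    {"grip": 0,"linear": [-3,7,-2],"delta_rot": [0,0,0]},
    {"grip": 0,"linear": [-3.6,8.2,-5],"delta_rot": [0,0,-0.005]},
    {"grip": 0,"linear": [-3.6,8.2,-9],"delta_rot": [0,0,-0.005]},
    {"grip": 0,"linear": [-3.6,8.2,-12],"delta_rot": [0,0,-0.005]},
    {"grip": 0,"linear": [-3.6,8.2,-12],"delta_rot": [0,0,-0.005]},
    {"grip": 0,"linear": [-3.6,8.2,-12],"delta_rot": [0,0,-0.005]}
  ]
}}

```text
time: 5.05
ee_pos: [0.4898, 0.0972, 0.1429]
tcp_rot: [179.9, 0.0, 114.5]
wrist_force: [0.5, 0.2, 0.4]
opening: 0.0854
grasp_force: 0.0
```

Call:
{"fn": "play_rows", "kwargs": {
  "targets": [
    {"grip": 0,"linear": [0,0.04,-3],"delta_rot": [0,0,0.007]},
    {"grip": 0,"linear": [0,0.04,-5.5],"delta_rot": [0,0,0.007]},
    {"grip": 0,"linear": [0,0.04,-7.2],"delta_rot": [0,0,0.007]},
    {"grip": 0,"linear": [0,0.04,-7.2],"delta_rot": [0,0,0.007]},
    {"grip": 150,"linear": [0,0.04,-7.2],"delta_rot": [0,0,0.007]},
    {"grip": 180,"linear": [0,0.04,-7.2],"delta_rot": [0,0,0.007]},
    {"grip": 255,"linear": [0,0.04,-7.2],"delta_rot": [0,0,0.007]},
    {"grip": 255,"linear": [0,0.04,-7.2],"delta_rot": [0,0,0.007]},
    {"grip": 255,"linear": [0,0.04,-7.2],"delta_rot": [0,0,0.007]},
    {"grip": 255,"linear": [0,0.04,-7.2],"delta_rot": [0,0,0.007]}
  ],
  "force": 60
}}

```text
time: 6.05
ee_pos: [0.4896, 0.0977, 0.0699]
tcp_rot: [180.0, 0.0, 115.0]
wrist_force: [-0.9, -0.1, 4.7]
opening: 0.013
grasp_force: 58.8
```

Call:
{"fn": "play_rows", "kwargs": {
  "targets": [
    {"grip": 255,"linear": [0,0,0],"delta_rot": [0,0,0]},
    {"grip": 255,"linear": [0,0,0],"delta_rot": [0,0,0]},
    {"grip": 255,"linear": [0,0,0],"delta_rot": [0,0,0]},
    {"grip": 255,"linear": [0,0,0],"delta_rot": [0,0,0]}
  ]
}}

```text
time: 6.45
ee_pos: [0.4897, 0.0977, 0.0699]
tcp_rot: [180.0, 0.0, 115.0]
wrist_force: [-2.3, -1.0, 5.0]
opening: 0.0131
grasp_force: 58.8
```

Call:
{"fn": "play_rows", "kwargs": {
  "targets": [
    {"grip": 255,"linear": [0,0,2],"delta_rot": [0,0,0]},
    {"grip": 255,"linear": [0,0,5],"delta_rot": [0,0,0]},
    {"grip": 255,"linear": [0,0,9],"delta_rot": [0,0,0]},
    {"grip": 255,"linear": [0,0,12],"delta_rot": [0,0,0]},
    {"grip": 255,"linear": [0,0,13],"delta_rot": [0,0,0.05]},
    {"grip": 255,"linear": [0,-2,13],"delta_rot": [0,0,0.13]},
    {"grip": 255,"linear": [1,-5,13],"delta_rot": [0,0,0.26]},
    {"grip": 255,"linear": [2,-9,13],"delta_rot": [0,0,0.4]},
    {"grip": 255,"linear": [3,-13,13],"delta_rot": [0,0,0.54]},
    {"grip": 255,"linear": [4,-17,13],"delta_rot": [0,0,0.68]}
  ]
}}

```text
time: 7.45
ee_pos: [0.5295, -0.0737, 0.1988]
tcp_rot: [-180.0, -0.0, 154.4]
wrist_force: [1.0, 0.4, -2.4]
opening: 0.0131
grasp_force: 59.1
```

Call:
{"fn": "play_rows", "kwargs": {
  "targets": [
    {"grip": 255,"linear": [0,-3.5,0],"delta_rot": [0,0,0.14]},
    {"grip": 255,"linear": [0,-6.5,0],"delta_rot": [0,0,0.28]},
    {"grip": 255,"linear": [0,-8.5,0],"delta_rot": [0,0,0.42]},
    {"grip": 255,"linear": [0,-8.9,0],"delta_rot": [0,0,0.56]},
    {"grip": 255,"linear": [0,-8.9,0],"delta_rot": [0,0,0.7]},
    {"grip": 255,"linear": [0,-8.9,0],"delta_rot": [0,0,0.83]},
    {"grip": 255,"linear": [0,-8.9,0],"delta_rot": [0,0,0.93]},
    {"grip": 255,"linear": [0,-8.9,0],"delta_rot": [0,0,0.953]},
    {"grip": 255,"linear": [0,-8.9,0],"delta_rot": [0,0,0.953]},
    {"grip": 255,"linear": [0,-8.9,0],"delta_rot": [0,0,0.953]}
  ]
}}

```text
time: 8.45
ee_pos: [0.5294, -0.1612, 0.1991]
tcp_rot: [180.0, -0.0, -151.5]
wrist_force: [-0.1, -0.7, -3.2]
opening: 0.013
grasp_force: 59.1
```

Run:
```python
from h import *
np.set_printoptions(precision=4,suppress=True)
o=bot.get_obs(); print({k:o[k] for k in("time","q","ee_pos","tcp_rot","wrist_force","torque","opening")})
e=o["ee_pos"]
for n in("scene","side"):
    p=bot.camera(n); C=cloud(p); D=np.hypot(C[...,0]-e[0],C[...,1]-e[1])
    for lab,z0,z1,rr in(("flange",.150,.168,.045),("rim",.08,.096,.045)):
        S=C[(C[...,2]>z0)&(C[...,2]<z1)&(D<rr)&(p["range_z"]>0)]
        print(n,lab,len(S),cv2.minEnclosingCircle((S[:,:2]*1000).astype(np.float32)) if len(S)>9 else "")
    for t,z in(("lamp_pins",e[2]-.06),("lamp",e[2]-.07),("socket",.088)):
        print(t,[(d["conf"],world(p,*d["pixel"],z)) for d in bot.pinpoint(p,t)[:3]])
    save(p,"c_%s.png"%n)
a=cv2.imread("pics/c_scene.png")[130:280,120:320]; b=cv2.imread("pics/c_side.png")[60:210,180:380]
cv2.imwrite("pics/c.png",cv2.resize(np.hstack([a,b]),(800,300),interpolation=2))
```

```text
{'time': 8.45, 'q': array([-16.9379,   4.9055,   6.4192,  91.5367,   0.0001, -45.4121]), 'ee_pos': array([ 0.5294, -0.1612,  0.1991]), 'tcp_rot': array([ 179.9835,   -0.0161, -151.5258]), 'wrist_force': array([-0.1216, -0.6651, -3.2485]), 'torque': array([ 0.0025,  0.017 , -0.0773]), 'opening': 0.012951371591693033}
scene flange 394 ((530.975341796875, -162.56951904296875), 33.59032440185547)
scene rim 314 ((530.3986206054688, -162.9556884765625), 36.05523681640625)
lamp_pins [(0.86, array([0.6254, 0.1092, 0.1391])), (0.79, array([0.4379, 0.0335, 0.1391])), (0.67, array([ 0.5283, -0.1607,  0.1391]))]
lamp [(0.87, array([0.5198, 0.1282, 0.1291])), (0.82, array([0.6275, 0.1021, 0.1291])), (0.66, array([0.4298, 0.0317, 0.1291]))]
socket [(0.98, array([ 0.5228, -0.1612,  0.088 ])), (0.26, array([ 0.5098, -0.1491,  0.088 ]))]
side flange 296 ((528.7935180664062, -158.35130310058594), 35.66328430175781)
side rim 295 ((528.7511596679688, -160.12405395507812), 37.5603141784668)
lamp_pins [(0.8, array([0.4206, 0.2672, 0.1391])), (0.78, array([0.3468, 0.1775, 0.1391])), (0.74, array([ 0.5206, -0.1571,  0.1391]))]
lamp [(0.92, array([0.3495, 0.1819, 0.1291])), (0.73, array([0.5156, 0.2612, 0.1291])), (0.6, array([0.4185, 0.2712, 0.1291]))]
socket [(0.9, array([ 0.5179, -0.1694,  0.088 ]))]
```

View pics/c.png

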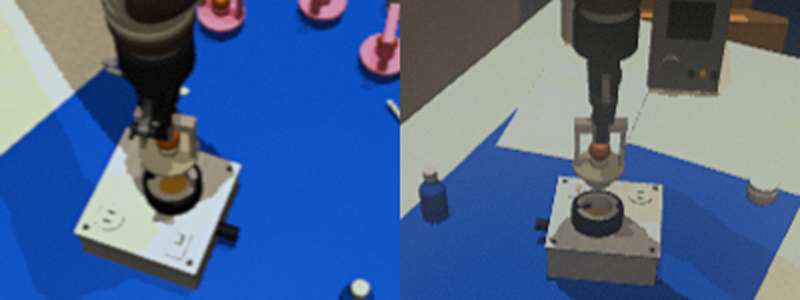

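The picture shows the lamp at left (165,150) and right (600,165) hanging upright right over the socket. Descending in small steps, with force checks.

Call:
{"fn": "play_rows", "kwargs": {
  "targets": [
    {"grip": 255,"linear": [0.03,0,-2],"delta_rot": [0,0,0]},
    {"grip": 255,"linear": [0.03,0,-3.5],"delta_rot": [0,0,0]},
    {"grip": 255,"linear": [0.03,0,-4],"delta_rot": [0,0,0]},
    {"grip": 255,"linear": [0.03,0,-4.2],"delta_rot": [0,0,0]},
    {"grip": 255,"linear": [0.03,0,-4.4],"delta_rot": [0,0,0]},
    {"grip": 255,"linear": [0.03,0,-4.6],"delta_rot": [0,0,0]},
    {"grip": 255,"linear": [0.03,0,-4.8],"delta_rot": [0,0,0]},
    {"grip": 255,"linear": [0.03,0,-4.8],"delta_rot": [0,0,0]},
    {"grip": 255,"linear": [0.03,0,-4.8],"delta_rot": [0,0,0]}
  ]
}}

```text
time: 9.75
ee_pos: [0.5298, -0.1613, 0.1514]
tcp_rot: [-180.0, 0.0, -151.4]
wrist_force: [0.9, -0.3, -2.3]
opening: 0.0132
grasp_force: 59.1
```

Call:
{"fn": "play_rows", "kwargs": {
  "targets": [
    {"grip": 255,"linear": [0,0,-0.1],"delta_rot": [0,0,0]},
    {"grip": 255,"linear": [0,0,-0.15],"delta_rot": [0,0,0]},
    {"grip": 255,"linear": [0,0,-0.2],"delta_rot": [0,0,0]},
    {"grip": 255,"linear": [0,0,-0.2],"delta_rot": [0,0,0]}
  ]
}}

```text
time: 10.15
ee_pos: [0.5297, -0.1613, 0.1492]
tcp_rot: [180.0, -0.0, -151.4]
wrist_force: [0.1, 0.7, -2.2]
opening: 0.013
grasp_force: 59.1
```

No load at 0.149, which is below the rim rest height of 0.151. The pins look to be in the slots, so I go on down.

Call:
{"fn": "play_rows", "kwargs": {
  "targets": [
    {"grip": 255,"linear": [0,0,-0.1],"delta_rot": [0,0,0]},
    {"grip": 255,"linear": [0,0,-0.2],"delta_rot": [0,0,0]},
    {"grip": 255,"linear": [0,0,-0.3],"delta_rot": [0,0,0]},
    {"grip": 255,"linear": [0,0,-0.3],"delta_rot": [0,0,0]}
  ]
}}

```text
time: 10.55
ee_pos: [0.5297, -0.1612, 0.1461]
tcp_rot: [180.0, -0.0, -151.4]
wrist_force: [-1.8, -0.2, -2.8]
opening: 0.0134
grasp_force: 59.1
```

Call:
{"fn": "play_rows", "kwargs": {
  "targets": [
    {"grip": 255,"linear": [0,0,-0.1],"delta_rot": [0,0,0]},
    {"grip": 255,"linear": [0,0,-0.2],"delta_rot": [0,0,0]},
    {"grip": 255,"linear": [0,0,-0.3],"delta_rot": [0,0,0]},
    {"grip": 255,"linear": [0,0,-0.4],"delta_rot": [0,0,0]},
    {"grip": 255,"linear": [0,0,-0.4],"delta_rot": [0,0,0]}
  ]
}}

```text
time: 11.05
ee_pos: [0.5297, -0.1613, 0.1421]
tcp_rot: [180.0, -0.0, -151.4]
wrist_force: [-1.0, -0.0, -2.0]
opening: 0.0131
grasp_force: 59.1
```

Call:
{"fn": "play_rows", "kwargs": {
  "targets": [
    {"grip": 255,"linear": [0,0,-0.1],"delta_rot": [0,0,0]},
    {"grip": 255,"linear": [0,0,-0.2],"delta_rot": [0,0,0]},
    {"grip": 255,"linear": [0,0,-0.3],"delta_rot": [0,0,0]},
    {"grip": 255,"linear": [0,0,-0.3],"delta_rot": [0,0,0]}
  ]
}}

```text
time: 11.45
ee_pos: [0.5299, -0.1614, 0.1398]
tcp_rot: [-180.0, 0.0, -151.4]
wrist_force: [-0.8, 0.5, 3.3]
opening: 0.0133
grasp_force: 59.9
```

The contact plate is pushing up, about 1 mm compressed. I press about 2.5 mm more.

Call:
{"fn": "play_rows", "kwargs": {
  "targets": [
    {"grip": 255,"linear": [0,0,-0.1],"delta_rot": [0,0,0]},
    {"grip": 255,"linear": [0,0,-0.2],"delta_rot": [0,0,0]},
    {"grip": 255,"linear": [0,0,-0.3],"delta_rot": [0,0,0]},
    {"grip": 255,"linear": [0,0,-0.3],"delta_rot": [0,0,0]},
    {"grip": 255,"linear": [0,0,-0.3],"delta_rot": [0,0,0]}
  ]
}}

```text
time: 11.95
ee_pos: [0.53, -0.1614, 0.1371]
tcp_rot: [-179.9, 0.1, -151.4]
wrist_force: [-1.1, -0.6, 8.0]
opening: 0.0132
grasp_force: 60.5
```

```bash
cat > s.py <<'E'
from h import *
np.set_printoptions(precision=4,suppress=True)
o=bot.get_obs(); print({k:o[k] for k in("time","ee_pos","tcp_rot","wrist_force","torque","q")})
E
python3 s.py
```

```text
{'time': 11.95, 'ee_pos': array([ 0.53  , -0.1614,  0.1371]), 'tcp_rot': array([-179.9478,    0.0519, -151.3989]), 'wrist_force': array([-1.0709, -0.5671,  8.0335]), 'torque': array([ 0.0313,  0.3986, -0.032 ]), 'q': array([-16.9339,   4.5878,  -0.7569,  84.5816,   0.0005, -45.535 ])}
```

Call:
{"fn": "play_rows", "kwargs": {
  "targets": [
    {"grip": 255,"linear": [0,0,0],"delta_rot": [0,0,-0.06]},
    {"grip": 255,"linear": [0,0,0],"delta_rot": [0,0,-0.12]},
    {"grip": 255,"linear": [0,0,0],"delta_rot": [0,0,-0.18]},
    {"grip": 255,"linear": [0,0,0],"delta_rot": [0,0,-0.24]},
    {"grip": 255,"linear": [0,0,0],"delta_rot": [0,0,-0.3]},
    {"grip": 255,"linear": [0,0,0],"delta_rot": [0,0,-0.3]}
  ]
}}

```text
time: 12.55
ee_pos: [0.5302, -0.1614, 0.1371]
tcp_rot: [-180.0, 0.1, -168.7]
wrist_force: [-0.8, 0.3, 7.7]
opening: 0.0131
grasp_force: 60.5
```

```bash
python3 s.py
```

```text
{'time': 12.55, 'ee_pos': array([ 0.5302, -0.1614,  0.1371]), 'tcp_rot': array([-179.9573,    0.0833, -168.7061]), 'wrist_force': array([-0.8444,  0.311 ,  7.6613]), 'torque': array([-0.002 ,  0.1563, -0.0546]), 'q': array([-16.9319,   4.5878,  -0.75  ,  84.5686,   0.0018, -28.2257])}
```

Call:
{"fn": "play_rows", "kwargs": {
  "targets": [
    {"grip": 255,"linear": [0,0,0],"delta_rot": [0,0,-0.06]},
    {"grip": 255,"linear": [0,0,-0.02],"delta_rot": [0,0,-0.12]},
    {"grip": 255,"linear": [0,0,-0.04],"delta_rot": [0,0,-0.18]},
    {"grip": 255,"linear": [0,0,-0.06],"delta_rot": [0,0,-0.24]},
    {"grip": 255,"linear": [0,0,-0.09],"delta_rot": [0,0,-0.3]},
    {"grip": 255,"linear": [0,0,-0.12],"delta_rot": [0,0,-0.36]},
    {"grip": 255,"linear": [0,0,-0.12],"delta_rot": [0,0,-0.36]}
  ]
}}

```text
time: 13.25
ee_pos: [0.5304, -0.1615, 0.1362]
tcp_rot: [-180.0, 0.1, 170.7]
wrist_force: [-0.1, 0.6, 9.0]
opening: 0.0131
grasp_force: 60.7
```

```bash
python3 s.py
```

```text
{'time': 13.25, 'ee_pos': array([ 0.5304, -0.1615,  0.1362]), 'tcp_rot': array([-179.9842,    0.1256,  170.6672]), 'wrist_force': array([-0.064 ,  0.6485,  8.9756]), 'torque': array([ 0.1248,  0.1575, -0.09  ]), 'q': array([-16.9319,   4.5812,  -0.8622,  84.43  ,   0.0009,  -7.5991])}
```

Call:
{"fn": "play_rows", "kwargs": {
  "targets": [
    {"grip": 255,"linear": [0,0,-0.03],"delta_rot": [0,0,-0.05]},
    {"grip": 255,"linear": [0,0,-0.06],"delta_rot": [0,0,-0.1]},
    {"grip": 255,"linear": [0,0,-0.09],"delta_rot": [0,0,-0.15]},
    {"grip": 255,"linear": [0,0,-0.11],"delta_rot": [0,0,-0.2]},
    {"grip": 255,"linear": [0,0,-0.11],"delta_rot": [0,0,-0.25]},
    {"grip": 255,"linear": [0,0,-0.11],"delta_rot": [0,0,-0.3]},
    {"grip": 255,"linear": [0,0,-0.11],"delta_rot": [0,0,-0.34]},
    {"grip": 255,"linear": [0,0,-0.11],"delta_rot": [0,0,-0.34]}
  ]
}}

```text
time: 14.05
ee_pos: [0.5305, -0.1615, 0.1354]
tcp_rot: [180.0, 0.2, 151.2]
wrist_force: [-1.4, 1.1, 10.3]
opening: 0.0132
grasp_force: 60.9
```

```bash
python3 s.py
```

```text
{'time': 14.05, 'ee_pos': array([ 0.5305, -0.1615,  0.1354]), 'tcp_rot': array([179.964 ,   0.1597, 151.2278]), 'wrist_force': array([-1.3649,  1.1328, 10.2998]), 'torque': array([ 0.0267,  0.1176, -0.004 ]), 'q': array([-16.9321,   4.5731,  -0.9572,  84.306 ,   0.0025,  11.8401])}
```

Turned 1.0 rad with no resistance. I feel on for the stop in small steps.

Call:
{"fn": "play_rows", "kwargs": {
  "targets": [
    {"grip": 255,"linear": [0,0,0],"delta_rot": [0,0,-0.04]},
    {"grip": 255,"linear": [0,0,0],"delta_rot": [0,0,-0.08]},
    {"grip": 255,"linear": [0,0,0],"delta_rot": [0,0,-0.11]},
    {"grip": 255,"linear": [0,0,0],"delta_rot": [0,0,-0.14]},
    {"grip": 255,"linear": [0,0,0],"delta_rot": [0,0,-0.14]}
  ]
}}

```text
time: 14.55
ee_pos: [0.5303, -0.1618, 0.1354]
tcp_rot: [180.0, 0.1, 143.2]
wrist_force: [-1.2, -1.5, 9.9]
opening: 0.0132
grasp_force: 60.9
```

```bash
python3 s.py
```

```text
{'time': 14.55, 'ee_pos': array([ 0.5303, -0.1618,  0.1354]), 'tcp_rot': array([179.995 ,   0.145 , 143.2336]), 'wrist_force': array([-1.2404, -1.4981,  9.8711]), 'torque': array([-0.38  ,  0.4433,  0.2225]), 'q': array([-16.943 ,   4.572 ,  -0.963 ,  84.3269,  -0.0444,  19.8233])}
```

Call:
{"fn": "play_rows", "kwargs": {
  "targets": [
    {"grip": 255,"linear": [0,0,0],"delta_rot": [0,0,-0.015]},
    {"grip": 255,"linear": [0,0,0],"delta_rot": [0,0,-0.03]},
    {"grip": 255,"linear": [0,0,0],"delta_rot": [0,0,-0.03]}
  ]
}}

```text
time: 14.85
ee_pos: [0.5302, -0.1618, 0.1353]
tcp_rot: [180.0, 0.1, 141.6]
wrist_force: [-2.8, -3.1, 9.6]
opening: 0.0128
grasp_force: 61.5
```

```bash
python3 s.py
```

```text
{'time': 14.85, 'ee_pos': array([ 0.5302, -0.1618,  0.1353]), 'tcp_rot': array([179.9963,   0.1465, 141.5759]), 'wrist_force': array([-2.8383, -3.0888,  9.6348]), 'torque': array([-0.4332,  0.4482,  0.6441]), 'q': array([-16.9422,   4.5716,  -0.9658,  84.325 ,  -0.0502,  21.4819])}
```

The stop is reached at 0.64 Nm. I ease the turn and the press off so that the ramps take the load, then open.

Call:
{"fn": "play_rows", "kwargs": {
  "targets": [
    {"grip": 255,"linear": [0,0,0],"delta_rot": [0,0,0.03]},
    {"grip": 255,"linear": [0,0,0.06],"delta_rot": [0,0,0.035]},
    {"grip": 255,"linear": [0,0,0.12],"delta_rot": [0,0,0.035]},
    {"grip": 255,"linear": [0,0,0.14],"delta_rot": [0,0,0.035]},
    {"grip": 255,"linear": [0,0,0.14],"delta_rot": [0,0,0.035]}
  ]
}}

```text
time: 15.35
ee_pos: [0.53, -0.1616, 0.1355]
tcp_rot: [-180.0, 0.0, 143.6]
wrist_force: [0.7, -4.1, 3.8]
opening: 0.0129
grasp_force: 60.0
```

```bash
python3 s.py
```

```text
{'time': 15.35, 'ee_pos': array([ 0.53  , -0.1616,  0.1355]), 'tcp_rot': array([-179.9826,    0.0495,  143.5538]), 'wrist_force': array([ 0.6804, -4.0869,  3.8021]), 'torque': array([-0.7432, -0.1738,  0.0952]), 'q': array([-16.9443,   4.629 ,  -0.8832,  84.4469,  -0.0329,  19.5019])}
```

Unloaded: z held at 0.1355 by the ramps. Releasing and rising.

Call:
{"fn": "play_rows", "kwargs": {
  "targets": [
    {"grip": 200,"linear": [0,0,0],"delta_rot": [0,0,0]},
    {"grip": 150,"linear": [0,0,0],"delta_rot": [0,0,0]},
    {"grip": 100,"linear": [0,0,0],"delta_rot": [0,0,0]},
    {"grip": 50,"linear": [0,0,0],"delta_rot": [0,0,0]},
    {"grip": 0,"linear": [0,0,0],"delta_rot": [0,0,0]},
    {"grip": 0,"linear": [0,0,0],"delta_rot": [0,0,0]},
    {"grip": 0,"linear": [0,0,0],"delta_rot": [0,0,0]}
  ]
}}

```text
time: 16.05
ee_pos: [0.5297, -0.1613, 0.1354]
tcp_rot: [180.0, -0.0, 143.6]
wrist_force: [0.6, -1.0, 0.7]
opening: 0.0853
grasp_force: 0.0
```

Call:
{"fn": "play_rows", "kwargs": {
  "targets": [
    {"grip": 0,"linear": [0,0,1],"delta_rot": [0,0,0]},
    {"grip": 0,"linear": [0,0,3],"delta_rot": [0,0,0]},
    {"grip": 0,"linear": [0,0,6],"delta_rot": [0,0,0]},
    {"grip": 0,"linear": [0,0,10],"delta_rot": [0,0,0]},
    {"grip": 0,"linear": [0,0,12],"delta_rot": [0,0,0]},
    {"grip": 0,"linear": [4.5,-3.5,12],"delta_rot": [0,0,0]},
    {"grip": 0,"linear": [7,-5,12],"delta_rot": [0,0,0]},
    {"grip": 0,"linear": [7,-5,12],"delta_rot": [0,0,0]},
    {"grip": 0,"linear": [7,-5,12],"delta_rot": [0,0,0]}
  ]
}}

```text
time: 16.95
ee_pos: [0.6, -0.2116, 0.2547]
tcp_rot: [-180.0, -0.1, 143.5]
wrist_force: [-0.3, 0.2, 0.3]
opening: 0.0852
grasp_force: 0.0
```

Run:
```python
from h import *
np.set_printoptions(precision=4,suppress=True)
for n in("wrist","scene","side"):
    p=bot.camera(n); C=cloud(p); D=np.hypot(C[...,0]-.53,C[...,1]+.1615)
    for lab,z0,z1 in(("bar",.147,.170),("flange",.091,.1)):
        S=C[(C[...,2]>z0)&(C[...,2]<z1)&(D<.045)&(p["range_z"]>0)]; q=(S[:,:2]*1000).astype(np.float32)
        if len(S)>9: print(n,lab,len(S),np.median(S[:,2]),cv2.minAreaRect(q),cv2.minEnclosingCircle(q)[0])
    save(p,"f_%s.png"%n)
a=cv2.imread("pics/f_wrist.png"); b=cv2.imread("pics/f_side.png")
cv2.imwrite("pics/f.png",cv2.resize(np.hstack([a,b]),(800,300)))
```

```text
wrist bar 2366 0.1634998603882926 ((530.6746215820312, -162.20645141601562), (13.89585018157959, 66.02021789550781), 53.95170974731445) (530.7637939453125, -162.23086547851562)
wrist flange 3221 0.09512759215421246 ((530.8614501953125, -162.33277893066406), (66.9408950805664, 64.66995239257812), 54.34857177734375) (530.6358032226562, -162.10255432128906)
scene bar 114 0.1638779672082723 ((542.0696411132812, -171.77658081054688), (14.047479629516602, 38.04052734375), 53.70066452026367) (541.2879638671875, -172.8406982421875)
scene flange 378 0.09620858972406077 ((530.0458374023438, -163.33087158203125), (66.29828643798828, 67.45344543457031), 83.80625915527344) (530.215576171875, -162.73143005371094)
side bar 148 0.16080209869828987 ((528.273681640625, -160.89840698242188), (15.19421100616455, 66.70964813232422), 54.007137298583984) (529.175537109375, -159.4739990234375)
side flange 199 0.09417014811454139 ((526.7750244140625, -154.3201446533203), (66.37638854980469, 57.9784049987793), 18.209514617919922) (527.2626342773438, -158.65179443359375)
```

View pics/f.png

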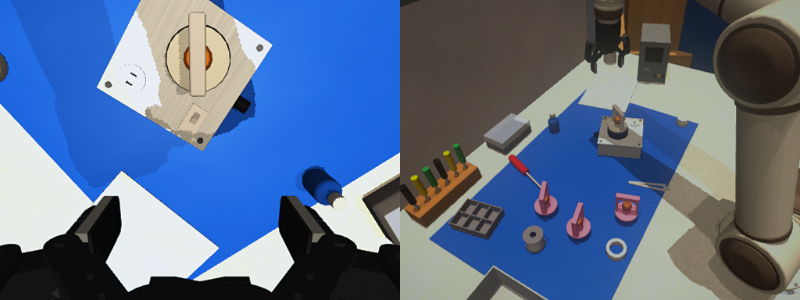

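The lamp sits upright in the socket at left (197,58). Its flange and bar are concentric with the socket, the bar top at 163.5 mm puts it about 22.4 mm below the rim, and it has turned 1.13 rad. The gripper is clear, so I hand in.

```bash
python3 -c "
from workcell import bot
print(bot.job_done())"
```

```text
the job is handed in; nothing more can be done
None
```

The white lamp is locked upright in the tester socket, turned clockwise to the stop and released, and the job is handed in at about 17 s; no verdict came back.

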